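# Hang the bottle tray on its slotted rack and load it

### The job

Hook the loose metal tray onto the slotted column of the small bench rack, directly above the tray that already hangs there: feel its four tabs into the slots, then push it down, firmly but without forcing it, past the spring catch until it is locked fully home. Then stand the amber dropper bottle from the front of the bench upright in that tray, let go of everything, and leave the beaker and the white trough where they are.

Things in the scene. Friction and masses are not known exactly. Their poses are not given: they have to be found in the camera images.
- rack: Small bench rack, fixed; foot 145x130x14 mm, telescoping slotted steel column behind it. Origin: foot underside; z up, +x from the trays to the column. Column 72 mm wide, 3 mm sheet, clamped c = 0 to 30 mm up; c is in no reading: find it by feel or sight. A like fixed tray with two jars hangs low on it, top at z = c+118, out to x = -80.
- rack_face (a point): Point fixed to the foot (not rising with c) in the plane of the column's front, mid-width: rack x = 30, z = 130 mm; axes as the rack. Slots at y = +-26.5, 6.5 wide, 23 high, lower edges at rack z = c+74, 110, 146, 182; flat column top (29x74, behind it) c+223. The loose tray takes the upper pairs: underside at rack z = c+144 to 148 as tabs pass through, c+130 when home, back edge at the face.
- rack_catch (a point): Point fixed to the foot at rack x = 30, y = 0, z = 165.2 mm: where the catch is at c = 0. The catch, a sprung steel ball 6 mm wide, stands 3 mm out of the face, c higher than this point. The tray's rear bar meets it 8 to 10 mm above home; pushed down with some 6 to 14 N it gives and snaps out above the bar. The tray's weight alone rests on it, held by its hooks.
- tray: Loose bare-metal tray, 110x56x60 mm plus tabs, 0.2 to 0.34 kg, standing on its floor. Origin: centre of floor underside; +x to its back with the tabs, z up. Walls 3 mm thick, outside at y = +-28; 60 high for x = 15 to 55, sloping to 26 at x = -45. Floor 3 thick, 50 wide inside, front lip 16 high. Hung, it has 1.5 mm play and may lean forward 0.06 rad.
- tray_grip (a point): Point between the tray's side walls at tray x = 0, y = 0, z = 28 mm: grip here across the walls (y, 56 mm wide over both). The walls are 52 mm high at this place.
- tray_back (a point): Middle of the tray's back edge at its underside: tray x = 55, y = 0, z = 0 mm. Four tabs in line with the walls (y = +-26.5, 3 thick) reach 7.5 mm behind it: necks at z = 16 to 21 and 52 to 57, lips 3 mm thick at x = 59.5 to 62.5 turned down from them to z = 2 and 38. A round bar 5 mm thick crosses at x = 52.5, z = 30.
- tray_strip (a point): Middle of the top of the flat strip joining the walls at the tray's back: tray x = 35, y = 0, z = 60 mm; strip 40 (x) by 50 (y), 3 thick. The place to press the tray down; press with under 25 N (rack and tray may bear 60 N on each other in all, leverage included) and keep clear of the taller column behind x = 55. A bottle stands ahead of it, at x = -35 to -5.
- dropper_bottle: Amber dropper bottle with black rubber teat, 0.07 kg, 34 mm wide, 102 mm tall, standing alone near the front edge of the bench (a like one far back belongs to the room). Origin: centre of its underside, z up. Body 32 mm wide to z = 60 or so, cap 24 mm wide at z = 62 to 77, teat above.
- beaker: Clear beaker, 72 mm wide, 90 mm tall, to the right of the rack; bystander. Origin: centre of its underside.
- reservoir: White reagent trough, 52x124x30 mm, lying in front of the rack; bystander. Origin: centre of its underside.
Mind the look-alikes: they are no part of the job. What is shaped like the dropper_bottle but purple is not meant.

How it is judged:
By the outcome, as a careful person would: the job done as asked, in the order asked, and still so for the second after the job is handed in, with the robot touching nothing.
It also fails if it takes over 72 s, if anything falls off the work surface, if the arm or the gripper's body presses on something with over 40 N, if the wrist force passes 120 N, or if a joint passes its speed limit or range.

### The arm

A 6-joint arm with a two-finger parallel gripper is mounted at the origin on a cart in front of the work surface, level with it; the furniture and walls round the work are solid. World frame = base frame: x ahead of the robot, y to its left, z up, the work surface at z = 0. Lengths are in mm, angles in rad, forces in N, time in s.
With the tool pointing down it reaches from about 300 to 1000 mm from the base axis. Payload 5.1 kg.
Tool frame: the origin (TCP) lies midway between the tips of the shut fingers; the grasp point (between the pads) lies 19 mm behind it; z points along the fingers, y is the line along which they close (so a half turn about z gives the same grasp; the last joint's range is limited). The gripper opens to 95 mm and grips with 3 to 60 N. Pads are 20 mm wide; open, the fingers measure 119 mm over their backs; the gripper's body (75 mm by 180 mm) begins 59 mm behind the grasp point.
Start: joints at [-1.341, 0.124, 1.65, -0, 1.367, -0.083], TCP at [199.988, -618.457, 214.656] pointing down, gripper open.
Joint ranges: [-2.61, 2.61], [-1.02, 2.33], [0.03, 2.71], [-1.35, 4.49], [0.32, 2.68], [-2.91, 2.91]. Speed limits (rad/s): [2.57, 2.57, 3.14, 3.14, 3.14, 3.14].

### API

Orientations are given as a unit quaternion [x, y, z, w].
In Python, from workcell import read_state, capture, get_calibration, job_done gives the robot as it stands.
- The arm moves only by the tool carry_out, never from a script. Its argument "plan" is a list that holds one entry, the list of rows, each a list of 5 numbers: the shift along the tool's x, y, z in mm, then the turn about the tool's z in rad, then the opening in per cent of the stroke, from 0 (shut) to 100 (fully open). In form: [[[tx, ty, tz, yaw, fingers], ...]]. A call has 1 to 20 rows; each row is the pose to reach, as a shift and turn from the pose commanded when the call began, along the tool's axes at that moment; what a row does not reach only later rows make up. A row lasts 1/12 s, in which the tool goes at most 41.7 mm and 7.16 degrees, less where a joint would pass 70% of its speed; a pose out of reach is approached as far as the arm can. A call with a gripper value outside its range is refused whole. The fingers move at their own pace and stop on an object; "grip_force" is the grip in N (left out, the last holds). Time passes only in rows, so rows that repeat a pose let the fingers close. It gives the time, the measured TCP pose, the force, the opening and the grip force at its end, in the units of the state.
- read_state(): the state, without advancing time (a new reading comes with each control period).
- capture(name): name is "side" or "top" or "wrist"; returns (picture, depth): 420x560x3 uint8, red, green, blue; 420x560 float32, mm along the optical axis (not along the pixel's ray), 0 where there is no reading.
- get_calibration(name): a dict with "mtx" (3x3 intrinsics, pixels), "R" (3x3) and "t" (3): a world point X has camera coordinates R X + t. Camera axes: x right, y down, z forward; pixel columns grow to the right and rows downward; lengths in mm; the calibration is good to about 2 mm. A picture is of the moment at which its call begins: read the wrist's pose just before it. get_calibration takes no time and is no camera call; for the wrist camera it gives the pose at the moment of the call.
- job_done(): hands the job in; it is judged then, once.
The state is a dict: "t": time; "qpos": joint angles; "joint_vel": joint speeds; "tau": joint torques, N m; "tcp_pos": TCP position; "orientation": TCP orientation; "force": force on the tool from outside, world axes, zero at the start; "wrist_torque": the same for the moment, N m; "grip_width": finger opening in mm; "gripper_force": force on a finger pad.
Only numpy, scipy, OpenCV 4.12 (cv2) and the standard library are available. Lean on these libraries where they do the work, as an engineer would, in place of code of your own. Each camera call takes 0.05 s, during which the arm holds its last target. There are 200 camera calls.

## Working session

There is one attempt and no reset: what is moved stays moved. The work goes in short steps, Python scripts to look and compute and a tool call to move; the robot and the scene stay as the last step left them, time stands still between calls to the robot, and variables do not carry over. Pictures are saved under pics/ and viewed, at most 10 in all, crops included, and the job is handed in when it is done.

Besides the shell and the picture viewer there is one more tool, called after "Request:" as name(argument=value, ...), one argument or row to a line, values as JSON. carry_out: Moves the arm, as the interface text tells. Its arguments: {"type":"object","properties":{"plan":{"type":"array"},"grip_force":{"type":"number"}},"required":["plan"]}

```bash
mkdir -p pics
python3 - <<'E'
from workcell import *
import cv2, numpy as np
s=read_state(); print({k:np.round(v,3).tolist() for k,v in s.items()})
for n in("side","top"):
    c=get_calibration(n); p,d=capture(n); np.savez(f"pics/{n}0.npz",p=p,d=d,**c)
    print(n,np.round(c["mtx"],1).tolist(),np.round(c["R"],3).tolist(),np.round(c["t"],1).tolist(),(d>0).mean())
    cv2.imwrite(f"pics/{n}0.png",p[:,:,::-1])
E
```

```text
{'t': 0.0, 'qpos': [-1.341, 0.124, 1.652, -0.0, 1.367, -0.083], 'joint_vel': [0.002, -0.0, -0.001, -0.0, 0.001, -0.0], 'tau': [0.002, -41.76, -35.993, 0.078, 0.049, -0.0], 'tcp_pos': [199.848, -617.842, 213.4], 'orientation': [0.988, 0.156, -0.0, -0.001], 'force': [0.986, -0.737, -0.325], 'wrist_torque': [0.023, -0.038, -0.021], 'gripper_force': 0.0, 'grip_width': 95.066}
side [[411.5, 0.0, 281.3], [0.0, 411.5, 206.9], [0.0, 0.0, 1.0]] [[-0.911, -0.411, 0.005], [-0.167, 0.359, -0.918], [0.376, -0.838, -0.396]] [491.2, 179.7, 813.1] 0.9958971088435374
top [[538.1, 0.0, 274.9], [0.0, 538.1, 210.6], [0.0, 0.0, 1.0]] [[0.022, -1.0, -0.01], [-0.987, -0.021, -0.157], [0.157, 0.013, -0.988]] [54.8, 556.3, 1150.5] 0.9959013605442177
```

View pics/side0.png

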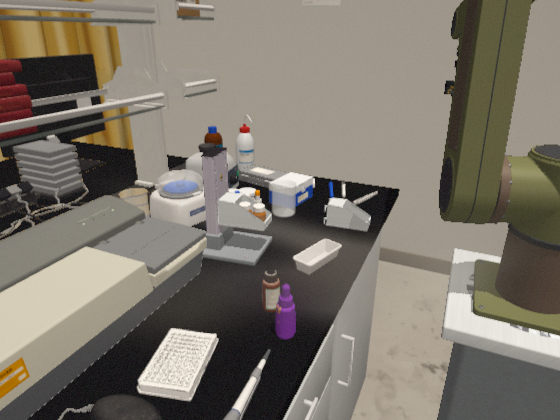

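View pics/top0.png

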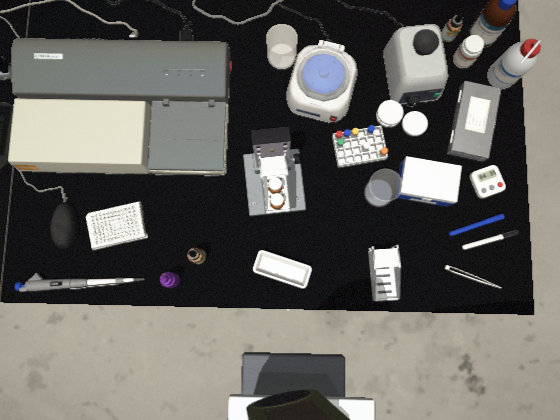

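The side view shows the rack column at (215,195), the loose tray at (347,214), the trough at (318,256), an amber bottle at (271,290) and a purple one at (286,312). In the top view they are: rack (272,180), tray (384,273), trough (282,268), beaker (382,187).

Things that could pass for the bottle in the top view: amber near front (197,256), purple (170,280), amber far back (452,28), brown reagent bottle (495,20). I choose (197,256). Things that could pass for the tray: loose (384,273) or hung (275,190). I choose (384,273).

```bash
cat > h.py <<'E'
import numpy as np, cv2
def cloud(p,d,c):
    v,u=np.mgrid[:d.shape[0],:d.shape[1]]
    K=c["mtx"]; P=np.stack([(u-K[0,2])/K[0,0]*d,(v-K[1,2])/K[1,1]*d,d],-1)
    W=(P-c["t"])@c["R"]; W[d<=0]=np.nan
    return W
def load(n):
    z=np.load(f"pics/{n}.npz"); return z["p"],z["d"],cloud(z["p"],z["d"],z)
def rect(W,m):
    q=W[m][:,:2].astype(np.float32); return q, cv2.minAreaRect(q)
E
python3 - <<'E'
from h import *
p,d,W=load("top0"); ps,ds,Ws=load("side0")
print("bench z",[np.nanmedian(W[a:b,c:e,2]) for a,b,c,e in((220,240,330,360),(230,245,160,180),(280,300,330,350))], np.nanmedian(Ws[270:290,320:330,2]))
def rep(n,sl,zl,zh,W):
    w=W[sl].reshape(-1,3); w=w[(w[:,2]>zl)&(w[:,2]<zh)]
    r=cv2.minAreaRect(w[:,:2].astype(np.float32)); print(n,len(w),"min",np.round(w.min(0)),"max",np.round(w.max(0)),"med",np.round(np.median(w,0),1),"rect",np.round(r[0],1),np.round(r[1],1),round(r[2],1))
T=np.s_[235:310,355:410]
rep("tray all",T,8,90,W); rep("tray strip",T,53,70,W)
rep("rack foot",np.s_[145:215,240:310],6,25,W); rep("col top",np.s_[120:180,240:310],205,280,W)
rep("hung",np.s_[145:215,240:310],50,160,W)
rep("bottle",np.s_[240:270,185:210],10,130,W); rep("bottle teat",np.s_[240:270,185:210],80,130,W)
rep("bottleS",np.s_[265:312,260:283],10,130,Ws)
rep("purple",np.s_[268:292,158:182],10,130,W)
rep("beaker",np.s_[165:212,358:405],75,110,W); rep("trough",np.s_[245:292,248:316],15,50,W)
rep("trayS",np.s_[195:232,322:372],10,90,Ws)
rep("colS",np.s_[140:250,200:232],150,280,Ws)
a=cv2.resize(p[235:310,355:410],None,fx=5,fy=5,interpolation=2); b=cv2.resize(p[235:300,150:215],(375,375)); c=cv2.resize(ps[135:265,190:275],(245,375))
cv2.imwrite("pics/c0.png",np.hstack([a,c])[:,:,::-1]) 
z=np.hstack([cv2.resize(p[230:300,150:215],(348,375))])
cv2.imwrite("pics/c0.png",np.hstack([a,c[:, :200],z[:,:320]])[:,:,::-1])
E
```

```text
bench z [np.float64(-0.3891556585997881), np.float64(0.11012748140303277), np.float64(-0.3961859854594194)] 0.7647836103045678
tray all 930 min [ 357. -210.    8.] max [ 485. -126.   66.] med [ 443.5 -172.5   56.7] rect [ 421.1 -163.5] [121.5  85.6] 5.3
tray strip 526 min [ 417. -204.   53.] max [ 483. -145.   66.] med [ 454.3 -173.3   59.5] rect [ 450.2 -174.9] [62.5 56.7] 3.8
rack foot 1557 min [550.  -1.   6.] max [710. 144.  24.] med [614.8  99.9  13.8] rect [627.7  70.1] [148.3 137.6] 8.0
col top 713 min [651.  40. 205.] max [687. 115. 244.] med [665.5  76.6 237.9] rect [669.3  77. ] [30.2 73.8] 7.3
hung 1737 min [543.  20.  50.] max [694. 119. 160.] med [613.   68.3 120.2] rect [619.   61.7] [144.9  98.3] 8.7
bottle 237 min [436. 222.  11.] max [469. 255. 106.] med [450.4 234.3  61.9] rect [453.6 238.5] [34.3 31.9] 47.9
bottle teat 48 min [444. 232.  80.] max [459. 247. 106.] med [452.7 238.3  97. ] rect [452.4 239.6] [12.6 16.9] 68.4
bottleS 734 min [398. 230.  10.] max [470. 312.  99.] med [446.  251.1  56.9] rect [433.8 275.9] [32.1 95.7] 28.2
purple 247 min [382. 278.  10.] max [415. 310. 106.] med [397.9 289.5  61.9] rect [398.8 294.7] [32.1 32.2] 8.6
beaker 221 min [ 575. -204.   75.] max [ 644. -134.   94.] med [ 619.3 -177.3   86.6] rect [ 609.6 -169.2] [70.  69.1] 89.6
trough 527 min [389. -14.  15.] max [468. 113.  39.] med [432.1  48.8  28.1] rect [428.2  49.3] [123.7  51.9] 72.9
trayS 949 min [ 364. -384.   10.] max [ 520. -144.   62.] med [ 429.2 -154.    34.1] rect [ 440.9 -257.2] [121.6 235.9] 12.2
colS 1087 min [650.  35. 150.] max [689. 117. 240.] med [658.3  97.6 200.6] rect [668.  76.] [31.1 78.7] 7.8
```

View pics/c0.png

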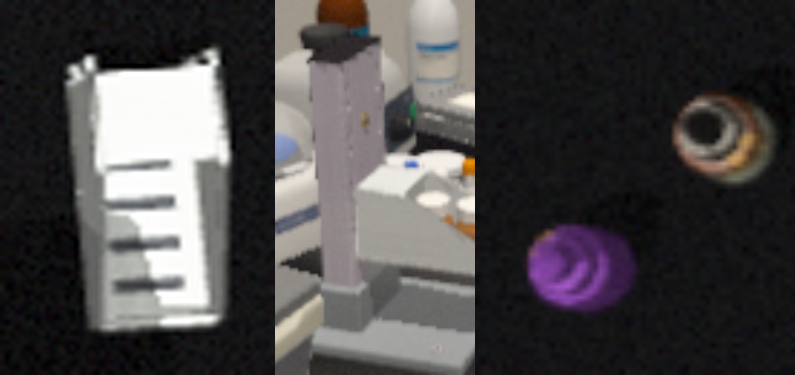

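The crop shows the tray with its strip and tabs at its +x end and a yaw of about +0.07. It also shows the gold catch high on the column face, and the amber bottle clearly apart from the purple one. The depth figures agree with the text: strip z 59.5, bottle about 102, column top about 238, so c ≈ 15. I'll move over the tray.

Request:
carry_out(
  plan=[
    [[340, -353, -90, 0.243, 100], [340, -353, -90, 0.243, 100], [340, -353, -90, 0.243, 100], [340, -353, -90, 0.243, 100], [340, -353, -90, 0.243, 100], [340, -353, -90, 0.243, 100], [340, -353, -90, 0.243, 100], [340, -353, -90, 0.243, 100], [340, -353, -90, 0.243, 100], [340, -353, -90, 0.243, 100], [340, -353, -90, 0.243, 100], [340, -353, -90, 0.243, 100], [340, -353, -90, 0.243, 100], [340, -353, -90, 0.243, 100], [340, -353, -90, 0.243, 100], [340, -353, -90, 0.243, 100], [340, -353, -90, 0.243, 100]],
  ],
)

```text
t: 1.52
tcp_pos: [414.1, -179.1, 303.9]
orientation: [0.999, 0.034, -0.001, -0.0]
force: [-0.3, 0.4, 1.2]
grip_width: 94.8
gripper_force: 0.0
```

```bash
cat > w.py <<'E'
import sys; from workcell import *; from h import *
n=sys.argv[1]
s=read_state(); q=s["orientation"]; print(np.round(s["tcp_pos"],1),"tool yaw",round(2*np.arctan2(q[1],q[0]),4),np.round(q,4))
c=get_calibration("wrist"); p,d=capture("wrist"); np.savez(f"pics/{n}.npz",p=p,d=d,**c)
print(np.round(c["mtx"][0],1),np.round(c["R"],3).tolist(),"cam",np.round(-c["R"].T@c["t"],1))
cv2.imwrite(f"pics/{n}.png",p[:,:,::-1])
E
python3 w.py w1
```

```text
[ 414.1 -179.1  303.9] tool yaw 0.0672 [ 9.994e-01  3.360e-02 -6.000e-04 -3.000e-04]
[358.5   0.  276.1] [[0.067, -0.998, -0.002], [-0.967, -0.066, 0.246], [-0.246, -0.015, -0.969]] cam [ 480.7 -174.6  474. ]
```

View pics/w1.png

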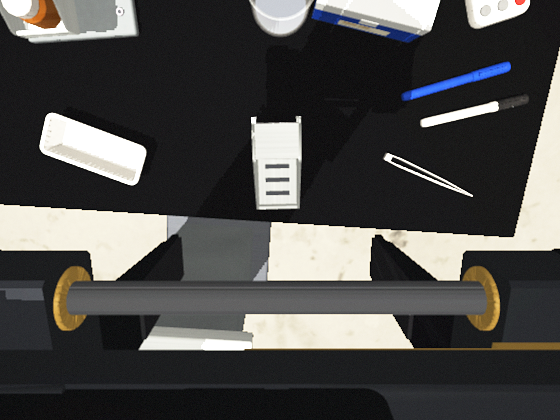

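The wrist view shows the tray at (276,163), nearly aligned with the tool, with its tabs up at (253,120) and (299,120). I'll measure it here.

Run:
```python
from h import *
for n,sl in(("w1",np.s_[110:212,246:306]),("top0",np.s_[235:310,355:410])):
    p,d,W=load(n); w=W[sl].reshape(-1,3); pp=p[sl].reshape(-1,3)
    # side walls' top edges: fit strip edges
    m=(w[:,2]>56)&(w[:,2]<63)&(pp.min(1)>90); q=w[m]; print(n,"strip",m.sum(),np.round(np.median(q,0),1))
    for k in range(3):
        yaw=0.067
        for _ in range(8):
            e=np.array([np.cos(yaw),np.sin(yaw)]); f=np.array([-e[1],e[0]])
            X=q[:,:2]@e;Y=q[:,:2]@f
            bins=np.arange(np.percentile(X,12),np.percentile(X,88),3)
            L=[];H=[];B=[]
            for b in bins:
                s=(X>=b)&(X<b+3)
                if s.sum()>3: L.append(Y[s].min());H.append(Y[s].max());B.append(b+1.5)
            a=(np.polyfit(B,L,1)[0]+np.polyfit(B,H,1)[0])/2; yaw+=a
        break
    print("yaw",round(yaw,4),"Yc",round((np.mean(L)+np.mean(H))/2,1),"width",round(np.mean(H)-np.mean(L),1),"X",np.round(np.percentile(X,[1,3,97,99]),1))
    g=(w[:,2]>5)&(w[:,2]<63); X=w[g][:,:2]@e; print("allX",np.round(np.percentile(X,[0,.5,1,99,99.5,100]),1))
    # floor / lip
    g=(w[:,2]>11)&(w[:,2]<19)&(X.min()>0) if False else (w[:,2]>11)&(w[:,2]<18)
    print("lip front X",np.round(np.percentile(w[g][:,:2]@e,[2,10,30,50]),1))
    Yl=w[(w[:,2]>8)&(w[:,2]<63)][:,:2]@f; print("Yall",np.round(np.percentile(Yl,[.5,2,98,99.5]),1))
    def world(xc,yc): return xc*e+yc*f
    x0=np.percentile(X,99.5)
    print("centre guess via strip center-35:",np.round(world(np.mean(np.percentile(q[:,:2]@e,[2,98]))-35,(np.mean(L)+np.mean(H))/2),1))
# column from each view
p,d,W=load("top0")
for n,sl,z in(("top0",np.s_[115:185,240:310],None),):
    w=W[sl].reshape(-1,3); w=w[(w[:,2]>215)&(w[:,2]<245)]
    h=np.histogram(w[:,2],bins=np.arange(215,246,2)); print(h[0].tolist())
    r=cv2.minAreaRect(w[abs(w[:,2]-238)<4][:,:2].astype(np.float32)); print(r, np.median(w[abs(w[:,2]-238)<4],0))
```

```text
w1 strip 1824 [ 453.7 -176.    59.9]
yaw 0.0942 Yc -218.2 width 55.3 X [410.9 415.4 454.4 457.3]
allX [344.2 345.1 345.5 459.2 460.5 461.7]
lip front X [344.3 345.1 347.  347.9]
Yall [-245.9 -245.4 -190.5 -190. ]
centre guess via strip center-35: [ 418.5 -179.6]
top0 strip 453 [ 454.5 -174.9   59.5]
yaw 0.1147 Yc -234.4 width 54.2 X [401.8 407.3 447.  449.2]
allX [316.3 330.6 336.5 455.2 469.2 477.2]
lip front X [336.5 337.9 340.5 357. ]
Yall [-262.3 -261.  -203.3 -202.7]
centre guess via strip center-35: [ 419.8 -179.8]
[12, 6, 9, 11, 12, 10, 10, 15, 6, 20, 106, 239, 175, 39, 1]
((669.361083984375, 76.99125671386719), (30.12672233581543, 73.77465057373047), 7.573309421539307) [668.77585228  76.94778031 238.48052738]
```

Request:
carry_out(
  plan=[
    [[4.4, 0.7, 100, -0.028, 100], [4.4, 0.7, 180, -0.028, 100], [4.4, 0.7, 250, -0.028, 100], [4.4, 0.7, 280, -0.028, 100], [4.4, 0.7, 293, -0.028, 100], [4.4, 0.7, 293, -0.028, 100], [4.4, 0.7, 293, -0.028, 100], [4.4, 0.7, 293, -0.028, 100], [4.4, 0.7, 293, -0.028, 100], [4.4, 0.7, 293, -0.028, 100], [4.4, 0.7, 293, -0.028, 50], [4.4, 0.7, 293, -0.028, 50], [4.4, 0.7, 293, -0.028, 50], [4.4, 0.7, 293, -0.028, 50], [4.4, 0.7, 293, -0.028, 50], [4.4, 0.7, 293, -0.028, 50], [4.4, 0.7, 293, -0.028, 50], [4.4, 0.7, 293, -0.028, 50], [4.4, 0.7, 293, -0.028, 50], [4.4, 0.7, 293, -0.028, 50]],
  ],
  grip_force=30,
)

```text
t: 3.23
tcp_pos: [419.5, -178.6, 12.0]
orientation: [0.999, 0.049, 0.0, 0.0]
force: [-1.3, -0.4, 3.4]
grip_width: 56.0
gripper_force: 29.9
```

Request:
carry_out(
  plan=[
    [[0, 0, -10, 0, 50], [0, 0, -30, 0, 50], [0, 0, -65, 0, 50], [0, 0, -105, 0, 50], [0, 0, -145, 0, 50], [20, -28, -185, -0.01, 50], [45, -60, -220, -0.02, 50], [70, -90, -255, -0.03, 50], [95, -120, -288, -0.034, 50], [120, -150, -288, -0.034, 50], [140, -185, -288, -0.034, 50], [155, -212, -288, -0.034, 50], [163.4, -225.7, -288, -0.034, 50], [163.4, -225.7, -288, -0.034, 50], [163.4, -225.7, -288, -0.034, 50], [163.4, -225.7, -288, -0.034, 50]],
  ],
)

```text
t: 4.57
tcp_pos: [559.1, 62.2, 298.5]
orientation: [0.998, 0.066, -0.001, 0.0]
force: [-0.7, 0.6, -3.5]
grip_width: 55.8
gripper_force: 30.0
```

```bash
python3 w.py w2
python3 - <<'E'
from workcell import *; from h import *
s=read_state(); print(np.round(s["force"],2),np.round(s["wrist_torque"],2),s["grip_width"])
p,d=capture("side"); np.savez("pics/side2.npz",p=p,d=d,**get_calibration("side"))
a=cv2.imread("pics/w2.png"); b=cv2.resize(p[90:265,170:300,::-1],(312,420)); cv2.imwrite("pics/c2.png",np.hstack([a[:, 60:500],b]))
E
```

```text
[559.1  62.2 298.5] tool yaw 0.1323 [ 9.978e-01  6.610e-02 -1.400e-03  1.000e-04]
[358.5   0.  276.1] [[0.132, -0.991, -0.001], [-0.96, -0.128, 0.248], [-0.246, -0.031, -0.969]] cam [625.5  71.4 468.4]
[-0.41  0.49 -3.3 ] [-0.04  0.02 -0.01] 56.02994197480927
```

View pics/c2.png

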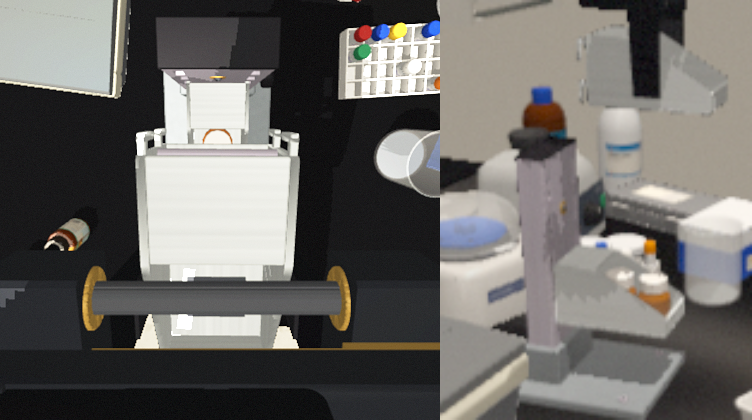

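The wrist view (left; crop offset 60 px) shows the column top at about x 157–280, y 17–68, the catch at (217,77), and the held tray's back edge at y≈155 with tabs at (150,135) and (287,135). The side view (right) shows the tray held level above and in front of the rack. I'll measure both in one frame.

Run:
```python
from h import *
p,d,W=load("w2"); th=.1323; e=np.array([np.cos(th),np.sin(th)]);f=np.array([-e[1],e[0]])
O=np.array([559.1,62.2]); 
def loc(w): r=w[:,:2]-O; return np.c_[r@e,r@f,w[:,2]]
def edges(q,ax,lo,hi,st,name):
    # q local; bins along ax(0/1), extremes on other
    o=1-ax; B=[];L=[];H=[]
    for b in np.arange(lo,hi,st):
        s=(q[:,ax]>=b)&(q[:,ax]<b+st)
        if s.sum()>4: B.append(b+st/2);L.append(q[s,o].min());H.append(q[s,o].max())
    for t,v in(("lo",L),("hi",H)):
        k=np.polyfit(B,v,1); print(name,t,"slope",round(k[0],4),"at mid",round(np.polyval(k,(lo+hi)/2),2),"resid",round(np.std(np.array(v)-np.polyval(k,B)),2))
q=loc(W[5:75,205:350].reshape(-1,3)); t=q[abs(q[:,2]-239)<5]; print("col top z",np.median(t[:,2]),t.min(0),t.max(0))
t=t[abs(t[:,2]-np.median(t[:,2]))<3]
edges(t,1,t[:,1].min()+5,t[:,1].max()-5,4,"col X(depth)"); edges(t,0,t[:,0].min()+4,t[:,0].max()-4,4,"col Y")
q=loc(W[125:285,190:365].reshape(-1,3)); t=q[(q[:,2]>335)&(q[:,2]<355)]; print("tray strip z",np.median(t[:,2]),t.min(0),t.max(0)); t=t[abs(t[:,2]-np.median(t[:,2]))<2.5]
edges(t,1,-22,22,4,"tray X"); edges(t,0,18,52,4,"tray Y")
# tabs
for n,sl in(("L",np.s_[125:160,190:225]),("R",np.s_[125:160,325:365])):
    q=loc(W[sl].reshape(-1,3)); q=q[(q[:,2]>330)&(q[:,2]<350)&(q[:,0]>56)]; print("tab",n,len(q),np.round(np.percentile(q,2,0),1),np.round(np.percentile(q,98,0),1))
# catch: gold in wrist & top0 & side2
for n,sl in(("w2",np.s_[68:85,265:290]),("side0",np.s_[165:185,210:230]),):
    p,d,W=load(n); a=p[sl].astype(int); m=(a[...,0]-a[...,2]>50)
    g=W[sl][m]; print("catch",n,m.sum(),np.round(np.median(g,0),1) if m.any() else'', np.round(loc(g).mean(0),1) if m.any() else '')
# face plane from side0
p,d,W=load("side0"); q=W[150:240,200:232].reshape(-1,3); l=loc(q); s=(l[:,2]>150)&(l[:,2]<230)
print("side0 col local",np.round(np.percentile(l[s],[2,10,50,90,98],axis=0),1).tolist())
```

```text
col top z 238.67442338560022 [ 94.47584737 -37.68180823 235.31628321] [123.598891    36.634803   241.52847234]
col X(depth) lo slope -0.0008 at mid 94.55 resid 0.04
col X(depth) hi slope -0.003 at mid 123.39 resid 0.07
col Y lo slope -0.0176 at mid -37.39 resid 0.14
col Y hi slope -0.0034 at mid 36.27 resid 0.23
tray strip z 346.255269334129 [  2.9992163  -34.57249057 335.00687169] [ 61.48922123  34.97103681 350.82790816]
tray X lo slope 0.0135 at mid 13.89 resid 0.15
tray X hi slope 0.0092 at mid 53.82 resid 0.04
tray Y lo slope -0.0009 at mid -28.0 resid 0.08
tray Y hi slope -0.004 at mid 28.2 resid 0.08
tab L 221 [ 56.1  24.8 332.1] [ 61.4  27.9 344.6]
tab R 223 [ 56.  -28.  330.4] [ 61.1 -24.8 344.5]
catch w2 37 [653.3  74.8 184.3] [ 95.2   0.2 182. ]
catch side0 5 [655.   78.5 183.2] [ 97.    2.2 182.2]
side0 col local [[96.1, -34.1, 151.3], [96.7, -23.5, 158.1], [98.5, 28.8, 190.4], [118.5, 35.5, 222.2], [123.2, 36.7, 228.5]]
```

The fit numbers are consistent: face 41–43 mm ahead of the tray's back, lateral offset under 0.5 mm, yaw matched, c ≈ 15.7. Next I stand off and descend to slot height.

Request:
carry_out(
  plan=[
    [[10, 0.3, 15, 0, 50], [22, 0.3, 45, 0, 50], [22, 0.3, 75, 0, 50], [22, 0.3, 100, 0, 50], [22, 0.3, 115, 0, 50], [22, 0.3, 122, 0, 50], [22, 0.3, 124.6, 0, 50], [22, 0.3, 124.6, 0, 50], [22, 0.3, 124.6, 0, 50], [22, 0.3, 124.6, 0, 50]],
  ],
)

```text
t: 5.5
tcp_pos: [582.8, 64.6, 177.2]
orientation: [0.998, 0.066, 0.002, 0.0]
force: [0.3, -0.6, -2.5]
grip_width: 56.1
gripper_force: 30.0
```

```bash
python3 w.py w3
python3 - <<'E'
from workcell import *; from h import *
s=read_state(); print(np.round(s["force"],2),np.round(s["wrist_torque"],2),s["grip_width"])
p,d=capture("side"); np.savez("pics/side3.npz",p=p,d=d,**get_calibration("side"))
a=cv2.imread("pics/w3.png"); b=cv2.resize(p[130:240,190:290,::-1],(382,420)); cv2.imwrite("pics/c3.png",np.hstack([a[:, 80:480],b]))
E
```

```text
[582.8  64.6 177.2] tool yaw 0.1314 [0.9978 0.0656 0.0017 0.    ]
[358.5   0.  276.1] [[0.131, -0.991, -0.001], [-0.962, -0.127, 0.242], [-0.24, -0.031, -0.97]] cam [648.2  73.6 347.6]
[-0.62  0.21 -1.88] [ 0.02 -0.01  0.05] 56.02108254875278
```

View pics/c3.png

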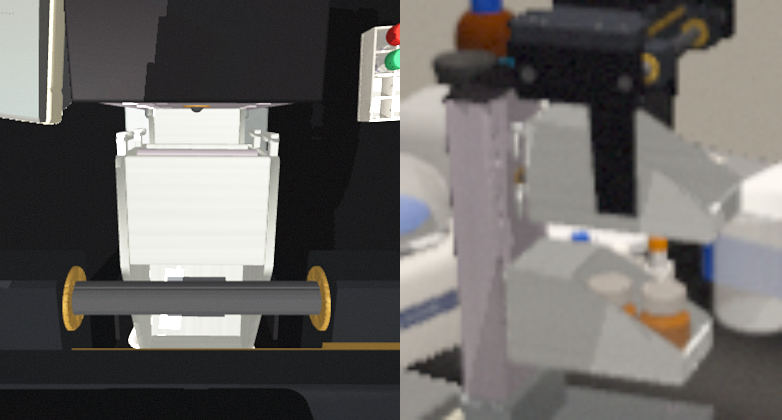

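The wrist view shows the tabs (crop y≈140) still clear of the column's front edge (y≈102). The side view shows the tray level above the lower one and off the face. I'll re-measure the relative height, since the arm settled 3 mm high.

```bash
cat > m.py <<'E'
import sys; from h import *
n,ox,oy,th,zc,zs=sys.argv[1],*map(float,sys.argv[2:7]); p,d,W=load(n); e=np.array([np.cos(th),np.sin(th)]);f=np.array([-e[1],e[0]])
l=W.copy(); r=W[...,:2]-[ox,oy]; l[...,0]=r@e; l[...,1]=r@f
q=l.reshape(-1,3)
c=q[(abs(q[:,2]-zc)<6)&(q[:,0]>50)&(q[:,0]<130)&(abs(q[:,1])<36)]; print("col top z",np.round(np.median(c[:,2]),1),"front X",np.round(np.percentile(c[:,0],[.5,2]),1))
s=q[(abs(q[:,2]-zs)<6)&(q[:,0]>8)&(q[:,0]<70)&(abs(q[:,1])<40)]; 
A=np.c_[s[:,:2],np.ones(len(s))]; k=np.linalg.lstsq(A,s[:,2],rcond=None)[0]
print("strip z",np.round(np.median(s[:,2]),1),"tilt",np.round(k[:2],3),"X",np.round(np.percentile(s[:,0],[1,99]),1),"Y",np.round(np.percentile(s[:,1],[1,99]),1))
E
python3 m.py w3 582.8 64.6 .1314 239 224; python3 m.py w2 559.1 62.2 .1323 239 346
```

```text
col top z 238.7 front X [70.5 71. ]
strip z 225.2 tilt [-0.001  0.001] X [ 9.4 58.2] Y [-31.9  32.6]
col top z 238.7 front X [94.6 95. ]
strip z 346.3 tilt [-0.007  0.001] X [ 9.6 58.4] Y [-31.6  32.5]
```

Request:
carry_out(
  plan=[
    [[0, 0, 3.5, 0, 50], [3, 0, 3.5, 0, 50], [6, 0, 3.5, 0, 50], [7, 0, 3.5, 0, 50], [8, 0, 3.5, 0, 50], [9, 0, 3.5, 0, 50], [10, 0, 3.5, 0, 50], [11, 0, 3.5, 0, 50], [12, 0, 3.5, 0, 50], [12, 0, 3.5, 0, 50], [12, 0, 3.5, 0, 50]],
  ],
)

```text
t: 6.52
tcp_pos: [593.7, 66.4, 171.6]
orientation: [0.998, 0.066, -0.0, -0.0]
force: [1.6, -0.2, -3.4]
grip_width: 56.1
gripper_force: 30.0
```

Request:
carry_out(
  plan=[
    [[0, 0, -2.2, 0, 50], [0, 0, -2.2, 0, 50], [1, 0, -2.2, 0, 50], [2, 0, -2.2, 0, 50], [3, 0, -2.2, 0, 50], [4, 0, -2.2, 0, 50], [4, 0, -2.2, 0, 50], [4, 0, -2.2, 0, 50]],
  ],
)

```text
t: 7.18
tcp_pos: [597.6, 66.9, 173.7]
orientation: [0.998, 0.066, -0.0, -0.0]
force: [-0.4, 0.3, -3.3]
grip_width: 56.1
gripper_force: 30.0
```

```bash
python3 w.py w4; python3 m.py w4 597.6 66.9 .1317 239 222;  python3 -c "
from workcell import *;import numpy as np
s=read_state();print(np.round(s['tcp_pos'],2),np.round(s['force'],2),np.round(s['wrist_torque'],2))"
```

```text
[597.6  66.9 173.7] tool yaw 0.1318 [ 9.978e-01  6.590e-02 -1.000e-04 -0.000e+00]
[358.5   0.  276.1] [[0.132, -0.991, -0.001], [-0.961, -0.128, 0.245], [-0.243, -0.031, -0.97]] cam [663.6  76.  343.8]
col top z 238.7 front X [55.6 56.2]
strip z 221.6 tilt [0.006 0.002] X [ 9.6 53.3] Y [-31.4  32.3]
[597.58  66.92 173.68] [-0.47  0.63 -3.35] [0.04 0.07 0.04]
```

The lips are about 4–5 mm past the face plane with no force, so the tabs are entering the slots. I advance until the back edge touches the face.

Request:
carry_out(
  plan=[
    [[0.6, 0, 0, 0, 50], [1.2, 0, 0, 0, 50], [1.8, 0, 0, 0, 50], [2.2, 0, 0, 0, 50], [2.6, 0, 0, 0, 50], [2.6, 0, 0, 0, 50], [2.6, 0, 0, 0, 50]],
  ],
)

```text
t: 7.82
tcp_pos: [600.2, 67.3, 173.7]
orientation: [0.998, 0.066, -0.0, -0.0]
force: [0.3, -0.6, -3.4]
grip_width: 56.4
gripper_force: 30.0
```

Request:
carry_out(
  plan=[
    [[0.4, 0, 0, 0, 50], [0.8, 0, 0, 0, 50], [1.2, 0, 0, 0, 50], [1.6, 0, 0, 0, 50], [1.6, 0, 0, 0, 50], [1.6, 0, 0, 0, 50]],
  ],
)

```text
t: 8.32
tcp_pos: [600.4, 67.2, 173.6]
orientation: [0.998, 0.066, -0.002, 0.0]
force: [-6.3, -1.3, -0.3]
grip_width: 56.2
gripper_force: 30.0
```

The back edge touches the face at 600.4, with −6 N. I back off 0.6 mm and lower gently to hook.

Request:
carry_out(
  plan=[
    [[-1.8, 0, 0, 0, 50], [-1.8, 0, 0, 0, 50], [-1.8, 0, 0.7, 0, 50], [-1.8, 0, 1.4, 0, 50], [-1.8, 0, 2.1, 0, 50], [-1.8, 0, 2.8, 0, 50], [-1.8, 0, 3.5, 0, 50], [-1.8, 0, 4.2, 0, 50], [-1.8, 0, 4.2, 0, 50], [-1.8, 0, 4.2, 0, 50]],
  ],
)

```text
t: 9.15
tcp_pos: [599.9, 67.2, 169.4]
orientation: [0.998, 0.066, -0.0, -0.0]
force: [-0.1, 0.1, -4.0]
grip_width: 55.7
gripper_force: 30.0
```

Request:
carry_out(
  plan=[
    [[0, 0, 0.6, 0, 50], [0, 0, 1.2, 0, 50], [0, 0, 1.8, 0, 50], [0, 0, 2.4, 0, 50], [0, 0, 3.0, 0, 50], [0, 0, 3.0, 0, 50], [0, 0, 3.0, 0, 50]],
  ],
)

```text
t: 9.73
tcp_pos: [600.1, 67.3, 167.0]
orientation: [0.998, 0.066, 0.0, 0.0]
force: [-0.8, 0.0, -1.1]
grip_width: 55.7
gripper_force: 30.0
```

The catch now bears the weight (z force −3.5 → −1.1). I give a gentle tug back to prove the hooks hold.

Request:
carry_out(
  plan=[
    [[-0.6, 0, 0.4, 0, 50], [-1.2, 0, 0.4, 0, 50], [-1.8, 0, 0.4, 0, 50], [-2.4, 0, 0.4, 0, 50], [-2.4, 0, 0.4, 0, 50], [-2.4, 0, 0.4, 0, 50]],
  ],
)

```text
t: 10.23
tcp_pos: [598.9, 67.0, 166.3]
orientation: [0.998, 0.066, 0.002, -0.0]
force: [6.2, -0.1, -5.4]
grip_width: 55.9
gripper_force: 30.0
```

Hooked: it stops after the 1.5 mm play with +6 N. I re-centre, release, rise and look.

Request:
carry_out(
  plan=[
    [[-1.0, 0, 0.4, 0, 50], [0.2, 0, 0.4, 0, 50], [0.2, 0, 0.8, 0, 50], [0.2, 0, 0.8, 0, 50], [0.2, 0, 0.8, 0, 80], [0.2, 0, 0.8, 0, 90], [0.2, 0, 0.8, 0, 90], [0.2, 0, 0.8, 0, 90], [0.2, 0, -20, 0, 90], [0.2, 0, -55, 0, 90], [0.2, 0, -90, 0, 90], [0.2, 0, -125, 0, 90], [0.2, 0, -125, 0, 90], [0.2, 0, -125, 0, 90]],
  ],
)

```text
t: 11.4
tcp_pos: [599.0, 67.0, 294.8]
orientation: [0.998, 0.066, 0.003, 0.0]
force: [0.1, -0.1, -0.9]
grip_width: 85.5
gripper_force: 0.0
```

```bash
python3 w.py w5; python3 m.py w5 600.1 67.3 .1317 239 214;  python3 - <<'E'
from workcell import *; from h import *
p,d=capture("side"); np.savez("pics/side5.npz",p=p,d=d,**get_calibration("side"))
a=cv2.imread("pics/w5.png"); b=cv2.resize(p[130:240,190:290,::-1],(382,420)); cv2.imwrite("pics/c5.png",np.hstack([a[:, 80:480],b]))
E
```

```text
[599.   67.  294.8] tool yaw 0.1318 [9.978e-01 6.580e-02 2.900e-03 1.000e-04]
[358.5   0.  276.1] [[0.131, -0.991, -0.001], [-0.963, -0.128, 0.239], [-0.237, -0.031, -0.971]] cam [663.9  76.  465.4]
col top z 238.7 front X [53.2 53.8]
strip z 213.1 tilt [0.045 0.001] X [11.6 51.4] Y [-27.5  27.5]
```

View pics/c5.png

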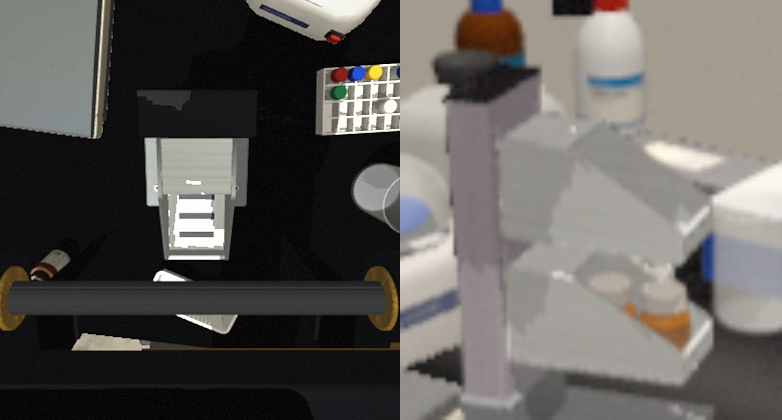

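The tray hangs hooked on the catch, leaning forward 0.045 rad (strip centre z 213, at crop pixel (195,165)). I close the fingers, move over the strip and come down to it.

Request:
carry_out(
  plan=[
    [[16, 0, 0, 0, 0], [32.6, 0, 0, 0, 0], [32.6, 0, 0, 0, 0], [32.6, 0, 0, 0, 0], [32.6, 0, 0, 0, 0], [32.6, 0, 20, 0, 0], [32.6, 0, 45, 0, 0], [32.6, 0, 60, 0, 0], [32.6, 0, 70, 0, 0], [32.6, 0, 76, 0, 0], [32.6, 0, 76, 0, 0], [32.6, 0, 76, 0, 0], [32.6, 0, 76, 0, 0]],
  ],
)

```text
t: 12.58
tcp_pos: [630.7, 71.3, 216.4]
orientation: [0.998, 0.066, 0.001, 0.0]
force: [0.3, 0.2, 0.9]
grip_width: 4.6
gripper_force: 0.0
```

Request:
carry_out(
  plan=[
    [[0, 0, 0, 0, 0], [0, 0, 1, 0, 0], [0, 0, 2, 0, 0], [0, 0, 3, 0, 0], [0, 0, 4, 0, 0], [0, 0, 4, 0, 0], [0, 0, 4, 0, 0]],
  ],
)

```text
t: 13.17
tcp_pos: [630.5, 71.2, 212.8]
orientation: [0.998, 0.066, 0.001, 0.0]
force: [-1.5, -0.1, 5.4]
grip_width: 0.2
gripper_force: 2.7
```

Request:
carry_out(
  plan=[
    [[0, 0, 0.4, 0, 0], [0, 0, 0.8, 0, 0], [0, 0, 1.2, 0, 0], [0, 0, 1.2, 0, 0], [0, 0, 1.2, 0, 0]],
  ],
)

```text
t: 13.58
tcp_pos: [630.5, 71.3, 212.6]
orientation: [0.998, 0.066, 0.001, 0.0]
force: [-3.5, -0.5, 8.3]
grip_width: 0.4
gripper_force: 4.2
```

Request:
carry_out(
  plan=[
    [[0, 0, 0.3, 0, 0], [0, 0, 0.6, 0, 0], [0, 0, 0.9, 0, 0], [0, 0, 0.9, 0, 0], [0, 0, 0.9, 0, 0]],
  ],
)

```text
t: 14.0
tcp_pos: [630.6, 71.3, 212.4]
orientation: [0.998, 0.066, 0.001, 0.0]
force: [-4.4, -1.1, 10.3]
grip_width: 0.4
gripper_force: 5.2
```

Request:
carry_out(
  plan=[
    [[0, 0, 0.4, 0, 0], [0, 0, 0.8, 0, 0], [0, 0, 1.2, 0, 0], [0, 0, 1.2, 0, 0], [0, 0, 1.2, 0, 0]],
  ],
)

```text
t: 14.42
tcp_pos: [630.7, 71.2, 210.3]
orientation: [0.998, 0.066, 0.001, 0.0]
force: [-2.3, -0.0, 5.8]
grip_width: 0.4
gripper_force: 3.3
```

Request:
carry_out(
  plan=[
    [[0, 0, 0.5, 0, 0], [0, 0, 1.0, 0, 0], [0, 0, 1.5, 0, 0], [0, 0, 2.0, 0, 0], [0, 0, 2.0, 0, 0]],
  ],
)

```text
t: 14.83
tcp_pos: [630.2, 71.2, 205.5]
orientation: [0.998, 0.066, 0.0, -0.0]
force: [1.1, 0.6, 1.9]
grip_width: 0.4
gripper_force: 1.1
```

Request:
carry_out(
  plan=[
    [[0, 0, 0.6, 0, 0], [0, 0, 1.2, 0, 0], [0, 0, 1.8, 0, 0], [0, 0, 2.4, 0, 0], [0, 0, 2.4, 0, 0], [0, 0, 2.4, 0, 0]],
  ],
)

```text
t: 15.33
tcp_pos: [630.3, 71.2, 205.1]
orientation: [0.998, 0.066, 0.0, 0.0]
force: [-2.4, -0.7, 8.2]
grip_width: 0.7
gripper_force: 3.8
```

Request:
carry_out(
  plan=[
    [[0, 0, 0.6, 0, 0], [0, 0, 1.2, 0, 0], [0, 0, 1.8, 0, 0], [0, 0, 1.8, 0, 0], [0, 0, 1.8, 0, 0]],
  ],
)

```text
t: 15.75
tcp_pos: [630.3, 71.2, 205.0]
orientation: [0.998, 0.066, 0.001, 0.0]
force: [-5.1, 0.3, 12.8]
grip_width: 0.3
gripper_force: 6.4
```

It is solid at 205.0 (c+190 → c≈15.0–15.7) under 13 N. I rise, back off and check.

Request:
carry_out(
  plan=[
    [[0, 0, -2, 0, 0], [0, 0, -25, 0, 0], [0, 0, -60, 0, 0], [-10, 0, -100, 0, 0], [-32, 0, -100, 0, 50], [-32, 0, -100, 0, 50], [-32, 0, -100, 0, 60], [-32, 0, -100, 0, 60]],
  ],
)

```text
t: 16.42
tcp_pos: [597.9, 67.0, 299.8]
orientation: [0.998, 0.066, -0.001, -0.0]
force: [-0.2, 0.3, 0.8]
grip_width: 22.0
gripper_force: 0.0
```

```bash
python3 w.py w6; python3 m.py w6 600.1 67.3 .1317 239 206;  python3 - <<'E'
from workcell import *; from h import *
p,d=capture("side"); c=get_calibration("side"); np.savez("pics/side6.npz",p=p,d=d,**c)
p,d=capture("top"); c=get_calibration("top"); np.savez("pics/top6.npz",p=p,d=d,**c)
for n in("side6","top6"):
    p,d,W=load(n); q=W.reshape(-1,3); hs=cv2.cvtColor(p,cv2.COLOR_RGB2HSV).reshape(-1,3)
    g=(abs(q[:,0]-453)<35)&(abs(q[:,1]-238)<35)&(q[:,2]>8)
    for lo,hi in((8,55),(62,78),(80,120)):
        w=q[g&(q[:,2]>lo)&(q[:,2]<hi)]
        if len(w)<5: continue
        r=cv2.minEnclosingCircle(w[:,:2].astype(np.float32)); print(n,lo,len(w),np.round(w.min(0),1),np.round(w.max(0),1),"circ",np.round(r[0],1),round(r[1],1))
E
```

```text
[597.9  67.  299.8] tool yaw 0.1318 [ 9.978e-01  6.580e-02 -1.400e-03 -1.000e-04]
[358.5   0.  276.1] [[0.131, -0.991, -0.002], [-0.96, -0.128, 0.247], [-0.245, -0.031, -0.969]] cam [664.4  76.1 469.7]
col top z 238.7 front X [53.4 53.4]
strip z 204.7 tilt [0.036 0.001] X [11.9 51.1] Y [-27.5  27.6]
side6 8 356 [435.2 235.2   8.1] [470.6 258.8  54.8] circ [453.  242.9] 17.9
side6 62 120 [437.9 230.   62. ] [464.1 252.7  77.9] circ [451.  241.3] 13.2
side6 80 91 [445.3 233.8  80.1] [459.9 247.2 103.3] circ [452.6 239.9] 7.3
top6 8 58 [435.7 222.6   9.3] [469.  255.4  54.7] circ [452.9 239.2] 17.2
top6 62 61 [438.3 225.9  62. ] [464.3 253.9  78. ] circ [451.  239.7] 14.4
top6 80 46 [445.5 229.8  80.1] [459.3 247.1 104. ] circ [451.7 238.4] 8.7
```

Home: the strip is 34 mm below the column top (33 nominal), and the lean of 0.036 is within the permitted play. The bottle is at (452,239.5) in both views, cap at 62–78 and top at 103. I'll grip it by the cap so the fingers stay above the tray walls.

Request:
carry_out(
  plan=[
    [[-30, -35, 0, 0, 60], [-60, -70, 0, 0, 60], [-85, -105, 30, 0, 60], [-105, -140, 60, 0, 60], [-115, -170, 95, 0, 60], [-122.1, -190.2, 130, 0, 60], [-122.1, -190.2, 150, 0, 60], [-122.1, -190.2, 150, 0, 60], [-122.1, -190.2, 150, 0, 60], [-122.1, -190.2, 150, 0, 60]],
  ],
)

```text
t: 17.4
tcp_pos: [453.2, 239.4, 152.4]
orientation: [0.998, 0.066, 0.0, 0.0]
force: [0.7, 0.1, 0.8]
grip_width: 57.1
gripper_force: 0.0
```

```bash
python3 w.py w7
python3 - <<'E'
from h import *
p,d,W=load("w7"); q=W.reshape(-1,3)
g=(abs(q[:,0]-453)<25)&(abs(q[:,1]-239)<25)
for lo,hi in((30,58),(72,79),(90,108)):
    w=q[g&(q[:,2]>lo)&(q[:,2]<hi)]
    if len(w)>5: r=cv2.minEnclosingCircle(w[:,:2].astype(np.float32)); print(lo,len(w),np.round(r[0],1),round(r[1],1),np.round(w.max(0),1))
E
```

```text
[453.2 239.4 152.4] tool yaw 0.1319 [9.978e-01 6.590e-02 2.000e-04 2.000e-04]
[358.5   0.  276.1] [[0.132, -0.991, -0.001], [-0.961, -0.128, 0.245], [-0.243, -0.031, -0.97]] cam [519.1 248.5 322.5]
30 335 [452.1 239. ] 17.1 [468.9 255.5  58. ]
72 434 [451.7 239.1] 12.0 [463.4 250.9  78.9]
90 371 [451.8 238.9] 7.2 [458.8 246.  103.3]
```

View pics/w7.png

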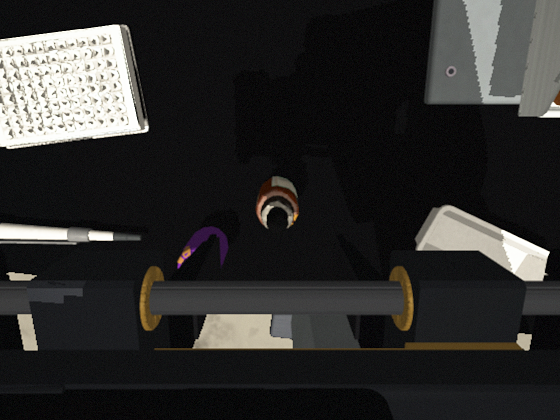

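The amber bottle is centred between the fingers at (278,205), with the purple one to the left at (205,245). It is confirmed at (451.8,239.0). I descend and grip the cap.

Request:
carry_out(
  plan=[
    [[-1.4, 0.2, 30, 0, 60], [-1.4, 0.2, 60, 0, 60], [-1.4, 0.2, 78, 0, 60], [-1.4, 0.2, 87, 0, 60], [-1.4, 0.2, 87, 0, 60], [-1.4, 0.2, 87, 0, 60], [-1.4, 0.2, 87, 0, 60], [-1.4, 0.2, 87, 0, 15], [-1.4, 0.2, 87, 0, 15], [-1.4, 0.2, 87, 0, 15], [-1.4, 0.2, 87, 0, 15], [-1.4, 0.2, 87, 0, 15], [-1.4, 0.2, 87, 0, 15], [-1.4, 0.2, 87, 0, 15], [-1.4, 0.2, 87, 0, 15], [-1.4, 0.2, 87, 0, 15]],
  ],
  grip_force=12,
)

```text
t: 18.78
tcp_pos: [451.1, 239.2, 64.7]
orientation: [0.998, 0.066, 0.0, -0.0]
force: [0.3, 0.7, 0.4]
grip_width: 23.1
gripper_force: 12.0
```

Request:
carry_out(
  plan=[
    [[0, 0, -10, 0, 15], [0, 0, -35, 0, 15], [0, 0, -70, 0, 15], [0, 0, -105, 0, 15], [8, 10, -140, 0, 15], [20, 30, -172, 0, 15], [35, 55, -200, 0, 15], [50, 85, -222, 0, 15], [66, 115, -235, 0, 15], [82, 145, -235, 0, 15], [95, 172, -235, 0, 15], [103.1, 190, -235, 0, 15], [103.1, 190, -235, 0, 15], [103.1, 190, -235, 0, 15], [103.1, 190, -235, 0, 15]],
  ],
)

```text
t: 20.03
tcp_pos: [577.7, 64.9, 299.8]
orientation: [0.998, 0.066, -0.0, -0.0]
force: [-0.3, -0.4, -1.0]
grip_width: 23.3
gripper_force: 12.0
```

```bash
python3 w.py w8; python3 m.py w8 600.1 67.3 .1317 239 206;  python3 - <<'E'
from workcell import *; from h import *
p,d=capture("side"); np.savez("pics/side8.npz",p=p,d=d,**get_calibration("side"))
W=cloud(p,d,get_calibration("side")); q=W.reshape(-1,3); hs=p.reshape(-1,3)
g=(abs(q[:,0]-578)<25)&(abs(q[:,1]-65)<25)&(q[:,2]>215)&(q[:,2]<296)
w=q[g]; print(len(w),np.round(w.min(0),1),np.round(w.max(0),1))
a=cv2.imread("pics/w8.png"); b=cv2.resize(p[80:240,170:310,::-1],(367,420)); cv2.imwrite("pics/c8.png",np.hstack([a[:, 80:480],b]))
E
```

```text
[577.7  64.9 299.8] tool yaw 0.132 [ 9.978e-01  6.600e-02 -2.000e-04 -3.000e-04]
[358.5   0.  276.1] [[0.132, -0.991, -0.002], [-0.961, -0.128, 0.245], [-0.243, -0.03, -0.969]] cam [643.7  73.8 469.8]
col top z 238.7 front X [53.3 53.8]
strip z 204.7 tilt [0.032 0.001] X [11.9 51.8] Y [-27.4  27.6]
451 [561.   54.  236.1] [596.7  86.5 296. ]
```

View pics/c8.png

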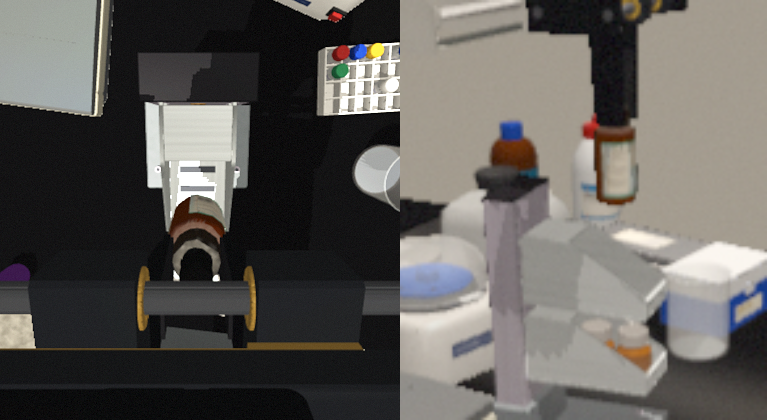

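The side view shows the bottle upright, 30 mm above the tray. The wrist view shows it centred between the tray walls. I lower it to just above the floor.

Request:
carry_out(
  plan=[
    [[0, 0.5, 25, 0, 15], [0, 0.5, 50, 0, 15], [0, 0.5, 68, 0, 15], [0, 0.5, 78, 0, 15], [0, 0.5, 82, 0, 15], [0, 0.5, 82, 0, 15], [0, 0.5, 82, 0, 15]],
  ],
)

```text
t: 20.72
tcp_pos: [578.7, 64.3, 218.9]
orientation: [0.998, 0.066, 0.001, 0.0]
force: [0.5, 0.3, -1.0]
grip_width: 23.1
gripper_force: 12.0
```

Request:
carry_out(
  plan=[
    [[0, 0, 2, 0, 15], [0, 0, 4, 0, 15], [0, 0, 5, 0, 15], [0, 0, 6, 0, 15], [0, 0, 6, 0, 15], [0, 0, 6, 0, 15]],
  ],
)

```text
t: 21.22
tcp_pos: [578.2, 63.8, 211.7]
orientation: [0.998, 0.066, 0.0, 0.0]
force: [-0.5, -0.2, -0.8]
grip_width: 22.6
gripper_force: 12.0
```

Request:
carry_out(
  plan=[
    [[0, 0, 0.5, 0, 15], [0, 0, 1, 0, 15], [0, 0, 1.5, 0, 15], [0, 0, 1.5, 0, 15], [0, 0, 1.5, 0, 15]],
  ],
)

```text
t: 21.63
tcp_pos: [578.5, 63.8, 210.9]
orientation: [0.998, 0.066, 0.0, 0.0]
force: [-0.2, 0.5, 3.8]
grip_width: 23.1
gripper_force: 12.0
```

Floor contact. I ease off, open and rise clear.

Request:
carry_out(
  plan=[
    [[0, 0, -0.8, 0, 15], [0, 0, -0.8, 0, 15], [0, 0, -0.8, 0, 35], [0, 0, -0.8, 0, 55], [0, 0, -0.8, 0, 60], [0, 0, -0.8, 0, 60], [0, 0, -0.8, 0, 60], [0, 0, -0.8, 0, 60], [0, 0, -15, 0, 60], [0, 0, -45, 0, 60], [0, 0, -80, 0, 60], [-40, 0, -105, 0, 60], [-80, 0, -105, 0, 60], [-110, 0, -105, 0, 60], [-110, 0, -105, 0, 60], [-110, 0, -105, 0, 60]],
  ],
)

```text
t: 22.97
tcp_pos: [468.5, 49.3, 317.1]
orientation: [0.998, 0.066, 0.002, 0.0]
force: [0.9, -0.5, -0.0]
grip_width: 56.9
gripper_force: 0.0
```

```bash
python3 w.py w9; python3 m.py w9 600.1 67.3 .1317 239 206;  python3 - <<'E'
from workcell import *; from h import *
print(np.round(read_state()["force"],2))
p,d=capture("side"); p2,d2=capture("top"); c=get_calibration("side"); W=cloud(p,d,c); q=W.reshape(-1,3)
T=q[(abs(q[:,0]-578)<22)&(abs(q[:,1]-64)<20)&(q[:,2]>225)&(q[:,2]<260)]; C=q[(abs(q[:,0]-578)<25)&(abs(q[:,1]-64)<20)&(q[:,2]>208)&(q[:,2]<222)]
for w in(T,C): print(len(w),np.round(w.mean(0),1),np.round(w.max(0),1))
W=cloud(p2,d2,get_calibration("top"))
for n,zl,zh,sl in(("beaker",75,110,np.s_[165:212,358:405]),("trough",15,50,np.s_[245:292,248:316])):
    w=W[sl].reshape(-1,3); w=w[(w[:,2]>zl)&(w[:,2]<zh)]; print(n,np.round(cv2.minAreaRect(w[:,:2].astype(np.float32))[0],1) if len(w) else None)
a=cv2.imread("pics/w9.png"); b=cv2.resize(p[80:240,170:310,::-1],(367,420)); cv2.imwrite("pics/c9.png",np.hstack([a[:, 80:480],b]))
E
```

```text
[468.5  49.3 317.1] tool yaw 0.1316 [9.978e-01 6.570e-02 1.900e-03 1.000e-04]
[358.5   0.  276.1] [[0.131, -0.991, -0.001], [-0.962, -0.128, 0.241], [-0.239, -0.031, -0.97]] cam [533.8  58.4 487.4]
[ 0.83 -0.87 -0.44]
62 [575.1  67.2 236.7] [582.1  70.6 248.6]
71 [574.2  71.  214.8] [588.4  77.  222. ]
beaker [ 609.6 -169. ]
trough [428.3  49.5]
  return _methods._mean(a, axis=axis, dtype=dtype,
  ret = ret.dtype.type(ret / rcount)
Traceback (most recent call last):
  File "m.py", line 5, in <module>
    c=q[(abs(q[:,2]-zc)<6)&(q[:,0]>50)&(q[:,0]<130)&(abs(q[:,1])<36)]; print("col top z",np.round(np.median(c[:,2]),1),"front X",np.round(np.percentile(c[:,0],[.5,2]),1))
                                                                                                                                          ~~~~~~~~~~~~~^^^^^^^^^^^^^^^
IndexError: index -1 is out of bounds for axis 0 with size 0
```

View pics/c9.png

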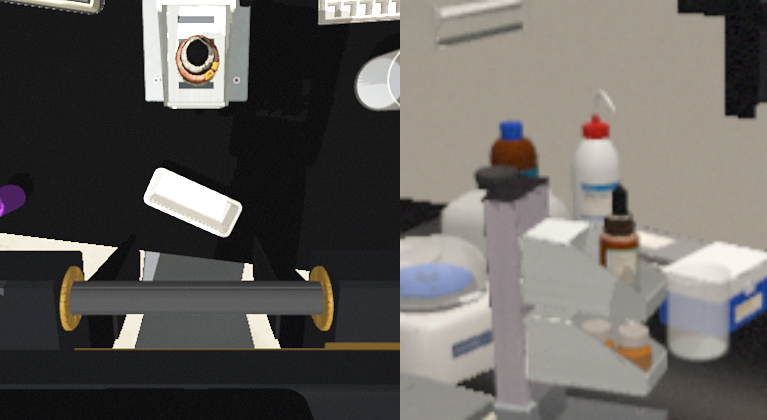

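The bottle stands upright in the hung tray (side crop (620,240), wrist crop (197,55)). The beaker and trough have not moved, and the robot is clear. I hand the job in.

```bash
python3 -c "
from workcell import *; print(job_done())"
```

```text
the job is handed in; nothing more can be done
None
```

The tray hangs locked fully home above the lower tray, with the amber bottle upright in it; the beaker and trough are unmoved, the gripper is clear, and the job was handed in at about 23 s.

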